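# Lock the hand press

## Task

Lock the hand press: with a fingertip, push the upright post of the slotted disc round until the disc's slot lines up with the steel locking bar, then push the bar by its end plate through the disc and on into the keeper until it is fully home, its end plate up against the guide. Push gently and do not grip or lift anything; leave the tile blanks, the octagon and the stamp block where they are, and finish with the hand clear.

Things in the scene. Friction and masses are not known exactly. Their poses are not given: they have to be found in the camera images.
- press: Cast iron hand press, fixed. Origin: bench level, below the slotted disc's axis. Its flat lock bed is 120 mm wide in x, y -130 to 310 mm, top 25 mm above the bench. Along x = 0 on it: guide, disc, keeper; the bar travels to -y. The press body stands at y -130 to -390 mm (base 200 mm wide, 50 high; column, head and wheel up to 370 high, none of these nearer than y = -190).
- guide (a point): Centre of the top of the bar's guide, a tunnel on the lock bed: press y 50 to 120 mm, 39 mm wide, its top 20 mm above the bed. The bar has 1.5 mm play each side in it.
- keeper (a point): Centre of the top of the keeper, a short tunnel like the guide beyond the disc: press y -48 to -78 mm, 41 mm wide, its top 20 mm above the bed. The bar has 2.5 mm play each side.
- lock_disc (a joint): Turn of the steel disc (80 mm across, 20 mm thick, flat on the lock bed, 19 mm slot right across) about its vertical axis, rad. 0: slot along the bar's path, post on the press's +x side; positive turns the post towards press -y. Starts 0.5 to 1.15; range -0.7 to 1.25, no stop at 0; friction (2 N at the post) holds it where left. Bar enters only within about 0.1 rad of 0.
- disc_post (a point): Centre of the top of the disc's round upright steel post, 14 mm in diameter, on a short lever, 70 mm from the disc's axis. The free part of the post runs from 53 to 89 mm above the bench (this point); the lever below it, 16 mm wide, from 45 to 53 mm.
- lock_bar: Square steel bar, 14 x 14 mm, 0.35 kg, loose on the lock bed, front in the guide; slides with 1 to 5 N. Origin: on the bed under the front face of its end plate; the bar runs 194 mm from there along its own -y (last 15 mm a tapered nose). The upright end plate is 36 mm wide, 10 mm thick, 46 mm high above the bed. Origin starts at press y 240 to 260 mm; fully home 120 mm, plate against guide.
- bar_plate (a point): Centre of the outer (+y) face of the bar's end plate, where it is pushed, 23 mm above the lock bed. Fully home it is at press x = 0, y = 130 mm, against a rigid stop: a light push (5 to 10 N) is enough, and a stiff arm driven millimetres past it rams the bar (over 60 N).
- bar_nose (a point): Tip of the bar's tapered nose, 7 mm above the lock bed. Fully home it is at press x = 0, y = -74 mm, inside the keeper.
- blank_a: Raw clay tile blank, 100 x 100 x 16 mm, on a 15 mm thick wooden board; bystander. Origin at the centre of its underside.
- blank_b: The second clay tile blank, same size, on the same board; bystander. Origin at the centre of its underside.
- octagon: Green glazed octagon tile, 70 mm across flats, 12 mm thick, flat on the bench; bystander. Origin at the centre of its underside.
- stamp: Brass stamp block, 44 x 44 mm and 55 mm high with a star on top, standing on the bench; bystander. Origin at the centre of its underside.
Things that resemble listed ones, but are neither listed nor needed, are in the scene too. What is shaped like the lock_bar but black, blue or yellow is not meant.

How it is judged:
By the outcome, as a careful person would: the job done as asked, in the order asked, and still so for the second after the job is handed in, with the robot touching nothing.
It also fails if it takes over 54 s, if anything falls off the work surface, if the arm or the gripper's body presses on something with over 40 N, if the wrist force passes 120 N, or if a joint passes its speed limit or range.

## Robot

A 6-joint arm with a two-finger parallel gripper is mounted at the origin on the work surface. World frame = base frame: x ahead of the robot, y to its left, z up, the work surface at z = 0. Lengths are in m, angles in rad, forces in N, time in s.
With the tool pointing down it reaches from about 0.3 to 0.775 m from the base axis. Payload 14.6 kg.
Tool frame: the origin (TCP) lies between the finger pads; the fingertips stand 8 mm ahead of it and the grasp point (between the pads) lies 11 mm behind it; x points along the fingers, y is the direction in which the jaws open and shut, and the axes are right-handed (so a half turn about x gives the same grasp; the last joint's range is limited). The gripper opens to 94 mm and grips with 3 to 60 N. Pads are 16 mm wide; open, the fingers measure 119 mm over their backs; the gripper's body (75 mm by 177 mm) begins 78 mm behind the grasp point.
Start: joints at [1.18, 0.3, 1.521, -0, 1.321, -0.067], TCP at [0.175, 0.521, 0.213] pointing down, gripper open.
Joint ranges: [-3.03, 3.03], [-0.79, 2.21], [0.23, 2.52], [-1.04, 4.18], [0, 3.07], [-2.55, 2.55]. Speed limits (rad/s): [2.22, 2.22, 2.57, 3.14, 3.14, 3.14].

## Interface

Orientations are given as [roll, pitch, yaw] about the fixed x, y, z axes, in that order (R = Rz(yaw) Ry(pitch) Rx(roll)).
In Python, from station import ctrl gives the robot as it stands.
- The arm moves only by the shell command python3 -m creep 'ROWS' [FORCE]. ROWS is a JSON object of lists of equal length, an entry for each row: "hand": the closure, from -1 (fully open) to 1 (shut); "slide": the shift along the tool's x, y, z in m, a list of three; "spin": the turn about the tool's x in degrees. A call has 1 to 12 rows; each row is the pose to reach, as a shift and turn from the pose commanded when the call began, along the tool's axes at that moment; what a row does not reach only later rows make up. A row lasts 1/12 s, in which the tool goes at most 41.7 mm and 7.16 degrees, less where a joint would pass 70% of its speed; a pose out of reach is approached as far as the arm can. A call with a gripper value outside its range is refused whole. The fingers move at their own pace and stop on an object; FORCE is the grip in N (left out, the last holds). Time passes only in rows, so rows that repeat a pose let the fingers close. It gives the time, the measured TCP pose, the force and the opening at its end, in the units of the state.
- ctrl.get_obs(): the state, without advancing time (a new reading comes with each control period).
- ctrl.camera(name): name is "scene" or "top" or "wrist"; returns the picture (420x560x3 uint8, red, green, blue); there is no depth.
- ctrl.calibration(name): a dict with "K" (3x3 intrinsics, pixels), "k1" (the pictures are not rectified: a ray, as slopes to the right and down, at radius r is drawn at 1 + k1 r^2 times it, then the intrinsics apply), "R" (3x3) and "t" (3): a world point X has camera coordinates R X + t. Camera axes: x right, y down, z forward; pixel columns grow to the right and rows downward; lengths in m; the calibration is good to about 2 mm. A picture is of the moment at which its call begins: read the wrist's pose just before it. calibration takes no time and is no camera call; for the wrist camera it gives the pose at the moment of the call.
- ctrl.hand_in(): hands the job in, once; it reports no verdict.
The state is a dict: "time_s": time; "qpos": joint angles; "joint_vel": joint speeds; "tau": joint torques, N m; "ee_pos": TCP position; "eef_rot": TCP orientation; "force": force on the tool from outside, world axes, zero at the start; "moment": the same for the moment, N m; "grip_width": finger opening in m.
Only numpy, scipy, OpenCV 4.12 (cv2) and the standard library are available. Lean on these libraries where they do the work, as an engineer would, in place of code of your own. Each camera call takes 0.05 s, during which the arm holds its last target.

## Working session

There is one attempt and no reset: what is moved stays moved. The work goes in short steps, Python scripts to look and compute and a shell command to move; the robot and the scene stay as the last step left them, time stands still between calls to the robot, and variables do not carry over. Pictures are saved under pics/ and viewed, and the job is handed in when it is done.

```bash
ls; mkdir -p pics; python3 - <<'E'
from station import ctrl
import cv2
for n in ("scene","top","wrist"):
    c=ctrl.calibration(n); print(n,c)
    cv2.imwrite(f"pics/{n}0.png",ctrl.camera(n)[:,:,::-1])
print(ctrl.get_obs())
E
```

```text
pics
scene {'K': array([[502.7837347 ,   0.        , 265.87685547],
       [  0.        , 502.7837347 , 206.7771065 ],
       [  0.        ,   0.        ,   1.        ]]), 'k1': 0.006069311863119289, 'R': array([[-0.7894961 ,  0.61366544,  0.01051878],
       [ 0.44595489,  0.58533882, -0.67712828],
       [-0.42168727, -0.52989923, -0.73578982]]), 't': array([ 0.27544113, -0.23542423,  1.58380951])}
top {'K': array([[457.23649222,   0.        , 280.83077774],
       [  0.        , 457.23649222, 217.78975184],
       [  0.        ,   0.        ,   1.        ]]), 'k1': -0.03147650954818827, 'R': array([[ 0.00313297, -0.99997725, -0.00597307],
       [-0.98764164, -0.00215824, -0.15671417],
       [ 0.15669771,  0.00639023, -0.98762594]]), 't': array([0.14205369, 0.47416092, 1.06310416])}
wrist {'K': array([[322.64967519,   0.        , 282.70323183],
       [  0.        , 322.64967519, 209.73587092],
       [  0.        ,   0.        ,   1.        ]]), 'k1': -0.06877585938131553, 'R': array([[ 3.17378113e-01,  9.48298591e-01, -9.57121502e-04],
       [ 9.08875679e-01, -3.03895688e-01,  2.85643854e-01],
       [ 2.70584799e-01, -9.15270118e-02, -9.58335365e-01]]), 't': array([-0.55014742, -0.02924173,  0.39269468])}
{'time_s': 0.15, 'qpos': array([ 1.18036286e+00,  3.00345916e-01,  1.52144721e+00,  1.89117479e-06,
        1.32073272e+00, -6.65909791e-02]), 'joint_vel': array([-0.00137007, -0.0017533 , -0.001565  , -0.00084788,  0.00102336,
       -0.00086926]), 'tau': array([ 1.14656283e-03, -5.31965733e+01, -3.52819455e+01,  7.09119556e-02,
        2.36132008e-02, -4.33212813e-05]), 'ee_pos': array([0.17493538, 0.52122052, 0.21301163]), 'eef_rot': array([-1.63935037,  1.56986313, -1.96319332]), 'force': array([ 0.23589348,  0.09938291, -0.19741582]), 'moment': array([-0.02580969, -0.00363837, -0.01694973]), 'grip_width': 0.09387387245152763}
```

View pics/scene0.png

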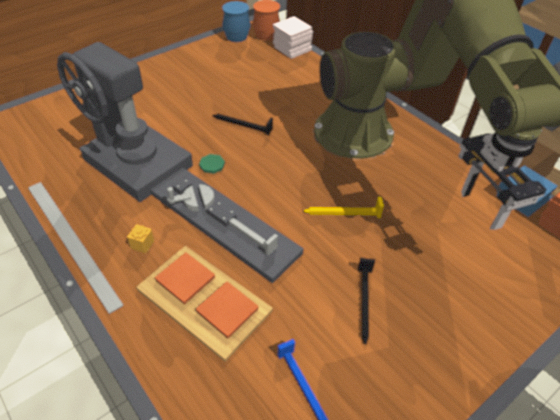

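View pics/top0.png

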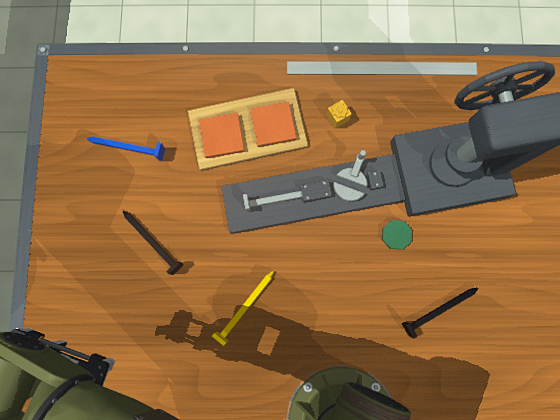

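View pics/wrist0.png

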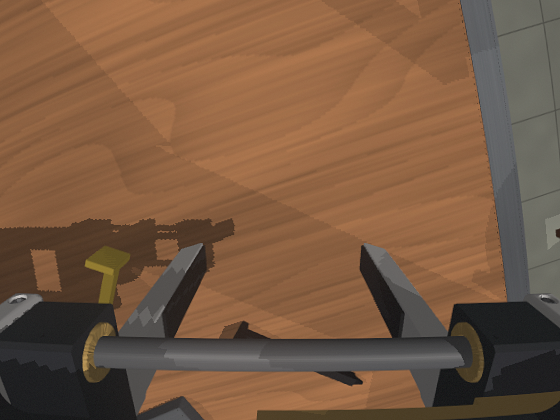

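The top view shows the lock bed from (222,188)/(232,233) to (400,180), with the steel bar's plate at (246,201), guide (316,189), disc (350,184) and post top (363,154). Yellow, blue and two black bars lie loose on the bench. Only the steel one, lying in the guide on the bed, fits the description. I'll confirm it in crops.

```bash
python3 - <<'E'
import cv2
a=cv2.imread("pics/top0.png")[140:240,215:415]; cv2.imwrite("pics/tc.png",cv2.resize(a,None,fx=4,fy=4,interpolation=cv2.INTER_CUBIC))
a=cv2.imread("pics/scene0.png")[150:280,150:310]; cv2.imwrite("pics/sc.png",cv2.resize(a,None,fx=4.5,fy=4.5,interpolation=cv2.INTER_CUBIC))
E
```

```text
(no output)
```

View pics/tc.png

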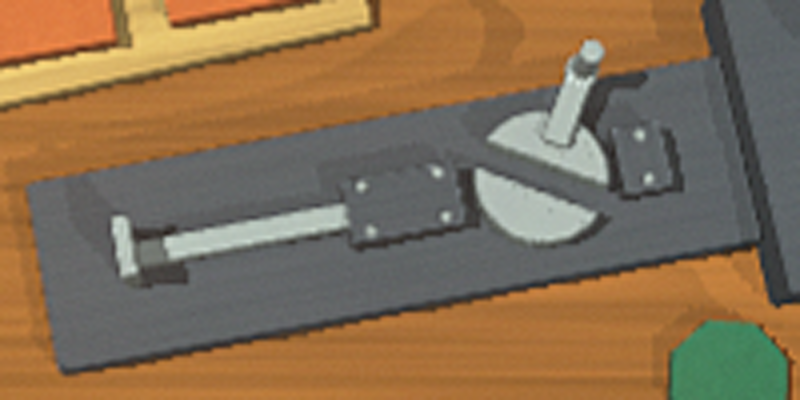

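View pics/sc.png

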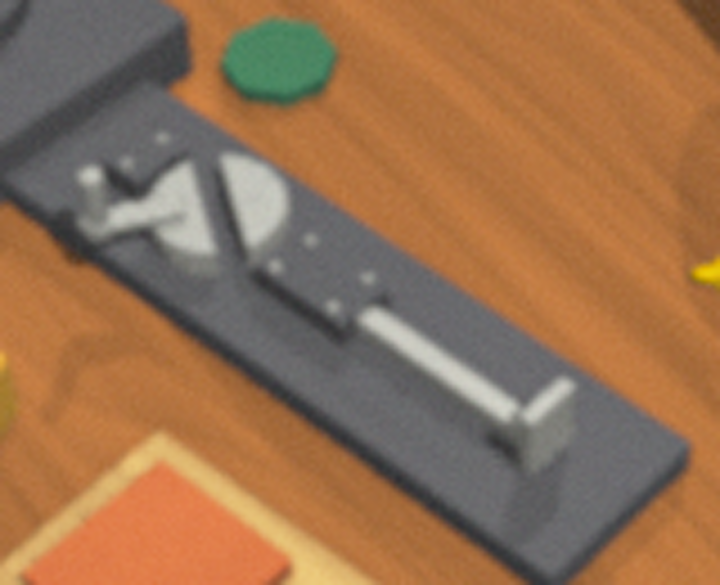

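The crops confirm the steel bar, the only one in the guide, with its plate at top-crop (122,247) and post top at (592,48). Next I'll triangulate.

```bash
cat > h.py <<'E'
import numpy as np, cv2
from station import ctrl
def ray(cal,px):
    K,k1,R,t=cal["K"],cal["k1"],cal["R"],cal["t"]
    s=cv2.undistortPoints(np.array([[px]],float),K,np.array([k1,0,0,0,0.]))[0,0]
    d=R.T@np.array([s[0],s[1],1]); return -R.T@t, d/np.linalg.norm(d)
def onz(cal,px,z):
    o,d=ray(cal,px); return o+d*(z-o[2])/d[2]
def tri(rs):
    A=0;b=0
    for o,d in rs:
        P=np.eye(3)-np.outer(d,d);A=A+P;b=b+P@o
    X=np.linalg.solve(A,b); return X,[np.linalg.norm((np.eye(3)-np.outer(d,d))@(X-o)) for o,d in rs]
def proj(cal,X):
    p=cal["R"]@np.asarray(X,float)+cal["t"];s=p[:2]/p[2];s=s*(1+cal["k1"]*(s@s));return s*cal["K"][0,0]+cal["K"][:2,2]
E
python3 - <<'E'
from h import *
np.set_printoptions(precision=4,suppress=True)
T=ctrl.calibration("top");S=ctrl.calibration("scene")
t=lambda x,y:((x+.5)/4-.5+215,(y+.5)/4-.5+140)
s=lambda x,y:((x+.5)/4.5-.5+150,(y+.5)/4.5-.5+150)
for n,a,b in [("post top",t(592,48),s(91,174)),("plate top R/-x end",t(131,278),s(570,382)),("plate top other",t(121,217),s(520,420)),
 ("bed corner near",t(62,371),s(690,455)),("bed corner far",t(28,184),s(553,580)),
 ("screw a",t(361,187),s(333,306)),("screw b",t(371,231),s(369,278)),("screw c",t(437,172),s(275,266)),("screw d",t(446,216),s(311,240)),
 ("keep e",t(640,134),s(126,163)),("keep f",t(649,179),s(162,139))]:
    X,e=tri([ray(T,a),ray(S,b)]); print(n,X,np.round(e,4))
for n,p,z in [("bed1",t(28,184),.025),("bed2",t(62,371),.025),("bed3",t(710,60),.025),("bed4",t(757,243),.025)]: print(n,onz(T,p,z))
E
```

```text
post top [ 0.6227 -0.0482  0.0905] [0.0004 0.0004]
plate top R/-x end [0.4898 0.2215 0.0678] [0.0004 0.0004]
plate top other [0.5268 0.2272 0.0689] [0.0014 0.0014]
bed corner near [0.4411 0.2678 0.0135] [0.0001 0.0001]
bed corner far [0.5562 0.2906 0.0216] [0.0006 0.0006]
screw a [0.5499 0.0849 0.047 ] [0.0009 0.0009]
screw b [0.5222 0.0795 0.0475] [0.0002 0.0002]
screw c [0.559  0.0392 0.0468] [0.0005 0.0005]
screw d [0.5315 0.0344 0.0468] [0. 0.]
keep e [ 0.5831 -0.0845  0.0461] [0.0005 0.0005]
keep f [ 0.5552 -0.0891  0.0459] [0.0005 0.0005]
bed1 [0.5558 0.2897 0.025 ]
bed2 [0.4397 0.2663 0.025 ]
bed3 [ 0.6359 -0.1336  0.025 ]
bed4 [ 0.5197 -0.1583  0.025 ]
```

```bash
cat >> h.py <<'E'
from scipy.spatial.transform import Rotation as Ro
np.set_printoptions(precision=4,suppress=True)
YAW=np.arctan2(.192,.981);AX=np.array([.557,-.0245])
ex=np.array([np.cos(YAW),np.sin(YAW)]);ey=np.array([-ex[1],ex[0]])
def press(p): d=np.asarray(p)[:2]-AX; return np.array([d@ex,d@ey])
def world(x,y,z): return np.r_[AX+x*ex+y*ey,z]
def st():
    o=ctrl.get_obs();R=Ro.from_euler("xyz",o["eef_rot"]).as_matrix()
    print("t",round(o["time_s"],2),"tcp",o["ee_pos"],"press",press(o["ee_pos"]),"F",o["force"],"w",o["grip_width"])
    return o,R
def go(x,y,z):
    o,R=st(); print("slide to",x,y,z,R.T@(world(x,y,z)-o["ee_pos"]))
E
python3 - <<'E'
from h import *
o,R=st(); print(R)
print("angle tool y in world deg",np.degrees(np.arctan2(R[1,1],R[0,1])),"press x",np.degrees(YAW))
a=np.radians
for y in (-.075,-.07): go(.06,y,.2)
print(press([.6227,-.0482]),press([.4898,.2215]),press([.5268,.2272]),press([.5,.2243]))
E
```

```text
t 0.15 tcp [0.1749 0.5212 0.213 ] press [-0.2701  0.6089] F [ 0.2359  0.0994 -0.1974] w 0.09387387245152763
[[-0.0004  0.3182  0.948 ]
 [-0.0009  0.948  -0.3182]
 [-1.     -0.0009 -0.0001]]
angle tool y in world deg 71.44516707224486 press x 11.073871151344074
t 0.15 tcp [0.1749 0.5212 0.213 ] press [-0.2701  0.6089] F [ 0.2359  0.0994 -0.1974] w 0.09387387245152763
slide to 0.06 -0.075 0.2 [ 0.0134 -0.4313  0.6251]
t 0.15 tcp [0.1749 0.5212 0.213 ] press [-0.2701  0.6089] F [ 0.2359  0.0994 -0.1974] w 0.09387387245152763
slide to 0.06 -0.07 0.2 [ 0.0134 -0.4269  0.6226]
[ 0.0599 -0.0359] [-0.0187  0.2543] [0.0187 0.2528] [-0.0082  0.2551]
```

```bash
python3 -m creep '{"hand":[1,1,1,1,1,1,1,1,1,1,1,1],"slide":[[0,-0.018,0.026],[0,-0.036,0.052],[0,-0.054,0.078],[0,-0.072,0.104],[0,-0.09,0.13],[0,-0.108,0.156],[0,-0.126,0.182],[0,-0.144,0.208],[0,-0.162,0.234],[0,-0.18,0.26],[0,-0.198,0.286],[0,-0.216,0.312]],"spin":[5,10,15,20,25,30,35,40,45,50,55,60.37]}' 30; python3 - <<'E'
from h import *
o,R=st(); print(R,o["qpos"])
go(.06,-.075,.2)
E
```

```text
time_s: 1.15
ee_pos: [0.4027, 0.2159, 0.2134]
eef_rot: [-1.022, 1.571, -2.404]
force: [0.2, 0.5, 0.3]
grip_width: 0.0176
t 1.15 tcp [0.4027 0.2159 0.2134] press [-0.1053  0.2656] F [0.2191 0.4693 0.2722] w 0.017628084408700007
[[-0.      0.9822  0.188 ]
 [-0.      0.188  -0.9822]
 [-1.     -0.      0.    ]] [ 0.412   0.0908  1.7709 -0.      1.2798  0.2229]
t 1.15 tcp [0.4027 0.2159 0.2134] press [-0.1053  0.2656] F [0.2191 0.4693 0.2722] w 0.017628084408700007
slide to 0.06 -0.075 0.2 [0.0134 0.1667 0.3399]
```

```bash
python3 -m creep '{"hand":[1,1,1,1,1,1,1,1,1,1,1,1],"slide":[[0,0.014,0.029],[0,0.028,0.058],[0,0.042,0.087],[0,0.056,0.116],[0,0.07,0.145],[0,0.084,0.174],[0,0.098,0.203],[0,0.112,0.232],[0,0.126,0.261],[0,0.14,0.29],[0,0.154,0.316],[0,0.166,0.34]],"spin":[0,0,0,0,0,0,0,0,0,0,0,0]}'; python3 -m creep '{"hand":[1,1],"slide":[[0,0,0],[0,0,0]],"spin":[0,0]}'; python3 - <<'E'
from h import *
o,R=st(); print(R)
for n in ("top","wrist","scene"):
  c=ctrl.calibration(n);im=ctrl.camera(n)[:,:,::-1];cv2.imwrite(f"pics/{n}1.png",im)
  print(n,proj(c,[.6227,-.0482,.089]),proj(c,world(0,0,.045)))
  if n=="wrist":np.savez("w1.npz",**c)
E
```

```text
time_s: 2.15
ee_pos: [0.631, -0.086, 0.2129]
eef_rot: [-1.956, 1.57, 2.949]
force: [-0.3, 0.3, -0.2]
grip_width: 0.0005
time_s: 2.32
ee_pos: [0.6303, -0.0852, 0.2124]
eef_rot: [-2.042, 1.569, 2.862]
force: [-0.7, -0.4, 0.6]
grip_width: 0.0008
t 2.32 tcp [ 0.6303 -0.0852  0.2124] press [ 0.0603 -0.0736] F [-0.6502 -0.4428  0.5527] w 0.00077767803387804
[[-0.0014  0.9817  0.1907]
 [ 0.0004  0.1907 -0.9817]
 [-1.     -0.0013 -0.0006]]
top [362.4122 151.9502] [350.2473 183.5194]
wrist [283.212  167.8845] [224.7321 126.3477]
scene [169.7855 188.6414] [198.1896 194.7287]
```

View pics/wrist1.png

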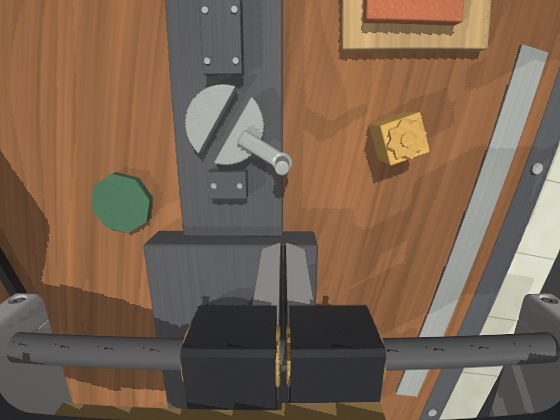

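Wrist view: the disc slot runs from (205,160) to (240,90), with the post top at (283,166). The predictions match to about 2 px. The fingers are shut behind the post, so I'll go down.

```bash
python3 -m creep '{"hand":[1,1,1,1,1,1,1,1,1],"slide":[[0.02,0.001,0],[0.04,0.002,0],[0.06,0.003,0],[0.08,0.004,0],[0.1,0.005,0],[0.12,0.005,0],[0.135,0.005,0],[0.142,0.005,0],[0.142,0.005,0]],"spin":[0,0,0,0,0,0,0,0,0]}'; python3 - <<'E'
from h import *
go(.065,-.015,.07)
E
```

```text
time_s: 3.22
ee_pos: [0.6344, -0.0826, 0.0703]
eef_rot: [-1.962, 1.569, 2.945]
force: [-0.7, -0.2, 0.7]
grip_width: 0.0004
t 3.22 tcp [ 0.6344 -0.0826  0.0703] press [ 0.0648 -0.0719] F [-0.7258 -0.167   0.6699] w 0.00035274419750911865
slide to 0.065 -0.015 0.07 [ 0.0004  0.0003 -0.0569]
```

```bash
python3 -m creep '{"hand":[1,1,1,1,1,1,1,1,1,1,1,1],"slide":[[0,0,-0.008],[0,0,-0.014],[0,0,-0.018],[0,0,-0.022],[0,0,-0.026],[0,0,-0.03],[0,0,-0.034],[0,0,-0.038],[0,0,-0.042],[0,0,-0.046],[0,0,-0.05],[0,0,-0.05]],"spin":[0,0,0,0,0,0,0,0,0,0,0,0]}'; python3 - <<'E'
from h import *
go(.065,-.015,.07)
c=ctrl.calibration("wrist");im=ctrl.camera("wrist")[:,:,::-1];cv2.imwrite("pics/wrist2.png",im)
im=ctrl.camera("top")[:,:,::-1];cv2.imwrite("pics/top2.png",cv2.resize(im[140:240,215:415],None,fx=4,fy=4,interpolation=cv2.INTER_CUBIC))
E
```

```text
time_s: 4.22
ee_pos: [0.6252, -0.0335, 0.0713]
eef_rot: [-2.15, 1.57, 2.756]
force: [-0.2, 0.2, 0.9]
grip_width: 0.0002
t 4.22 tcp [ 0.6252 -0.0335  0.0713] press [ 0.0652 -0.0219] F [-0.2022  0.1934  0.8556] w 0.00022617459452730902
slide to 0.065 -0.015 0.07 [ 0.0013 -0.0002 -0.0069]
```

View pics/wrist2.png

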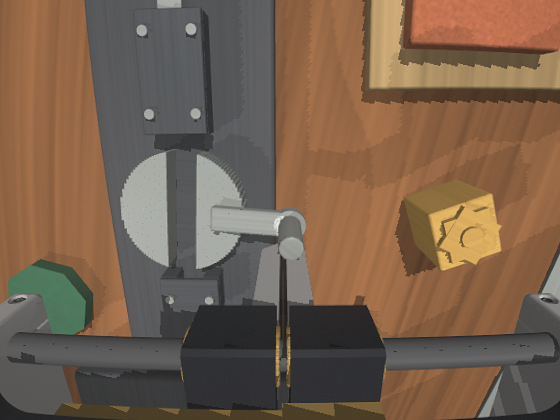

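View pics/top2.png

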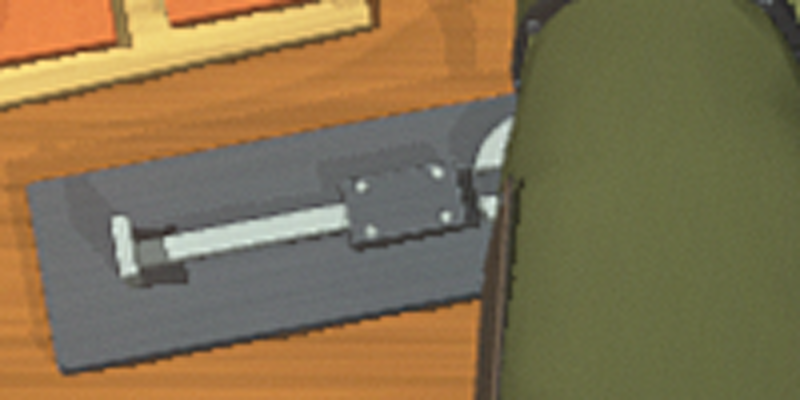

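```bash
python3 - <<'E'
from h import *
im=cv2.imread("pics/wrist2.png")[0:310,100:310]
cv2.imwrite("pics/wc2.png",cv2.resize(im[130:310],None,fx=3.3,fy=3.3,interpolation=cv2.INTER_CUBIC))
E
```

```text
(no output)
```

View pics/wc2.png

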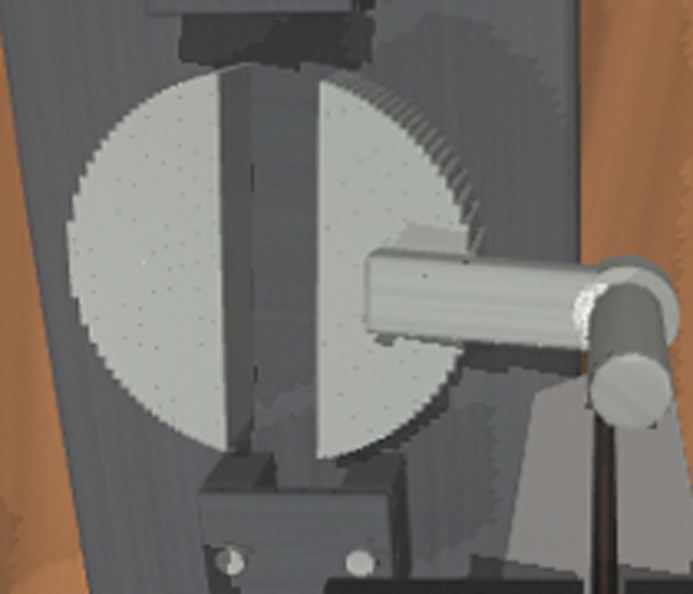

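```bash
python3 - <<'E'
from h import *
st()
c=ctrl.calibration("wrist")
f=lambda x,y:((x+.5)/3.3-.5+100,(y+.5)/3.3-.5+130)
def ang(a,b,z):
    A=onz(c,a,z);B=onz(c,b,z);d=A-B
    print(press(A),press(B),"slope lock angle",np.arctan2(d[:2]@ex,d[:2]@ey))
ang(f(217,72),f(226,450),.045);ang(f(320,80),f(318,458),.045)
ang((141,31),(149,114),.0465);ang((191,30),(195,114),.0465)
print("post top",press(onz(c,f(631,392),.089)),"axis",[press(onz(c,p,.045)) for p in((169,299),(208,299))])
E
```

```text
t 4.32 tcp [ 0.6252 -0.034   0.0712] press [ 0.0651 -0.0224] F [ 0.298   0.717  -0.5401] w 0.0005308226435602735
[-0.0074  0.0404] [-0.0135 -0.0368] slope lock angle 0.07870304308844302
[0.0118 0.0388] [ 0.0056 -0.0385] slope lock angle 0.08068233431216512
[-0.0153  0.1084] [-0.0148  0.0628] slope lock angle -0.010595295960111531
[0.0132 0.1081] [0.0128 0.0624] slope lock angle 0.00982536233961052
post top [ 0.0687 -0.0044] axis [array([-0.0158, -0.0627]), array([ 0.0121, -0.0622])]
```

Both slot edges read about +0.08 rad, so the post has about 6 mm to go.

```bash
python3 -m creep '{"hand":[1,1,1,1,1],"slide":[[0,0,-0.002],[0,0,-0.004],[0,0,-0.006],[0,0,-0.006],[0,0,-0.006]],"spin":[0,0,0,0,0]}'; python3 - <<'E'
from h import *
st()
im=ctrl.camera("wrist")[:,:,::-1];cv2.imwrite("pics/wrist3.png",im)
cv2.imwrite("pics/wc3.png",cv2.resize(im[130:310,100:310],None,fx=3.3,fy=3.3,interpolation=cv2.INTER_CUBIC))
E
```

```text
time_s: 4.73
ee_pos: [0.6243, -0.0283, 0.0714]
eef_rot: [-2.237, 1.57, 2.669]
force: [0.5, 0.5, -0.6]
grip_width: 0.0003
t 4.73 tcp [ 0.6243 -0.0283  0.0714] press [ 0.0653 -0.0166] F [ 0.533   0.5257 -0.5734] w 0.00028836013980041016
```

View pics/wc3.png

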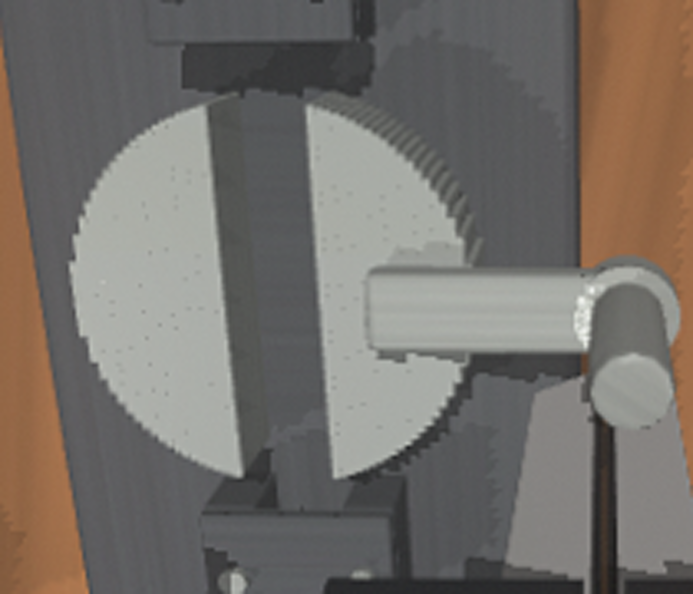

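```bash
python3 - <<'E'
from h import *
c=ctrl.calibration("wrist")
f=lambda x,y:((x+.5)/3.3-.5+100,(y+.5)/3.3-.5+130)
def ang(a,b,z):
    A=onz(c,a,z);B=onz(c,b,z);d=A-B
    print(press(A),press(B),"lock angle",np.arctan2(d[:2]@ex,d[:2]@ey))
ang(f(207,106),f(243,476),.045);ang(f(306,104),f(333,478),.045)
E
python3 - <<'E'
from h import *
go(.065,-.04,.071)
E
```

```text
[-0.0098  0.0398] [-0.0104 -0.0371] lock angle 0.008657031268354376
[0.009  0.0401] [ 0.0085 -0.0374] lock angle 0.007319357634424289
t 4.78 tcp [ 0.6243 -0.0283  0.0714] press [ 0.0653 -0.0167] F [0.371  0.3383 0.4134] w -6.964646903134895e-05
slide to 0.065 -0.04 0.071 [ 0.0004 -0.0003  0.0233]
```

The slot edges now read +0.008 rad, centred within 1 mm. I'll back off, lift, and travel over to behind the plate.

```bash
python3 -m creep '{"hand":[1,1,1,1,1,1,1,1,1,1,1,1],"slide":[[0,0,0.006],[0,0,0.015],[0,0,0.024],[-0.02,0,0.03],[-0.045,0,0.03],[-0.07,0,0.03],[-0.095,0,0.03],[-0.12,0,0.03],[-0.13,0,0.025],[-0.13,-0.01,0.01],[-0.13,-0.02,-0.01],[-0.13,-0.03,-0.035]],"spin":[0,0,0,0,0,0,0,0,0,0,0,0]}'; python3 - <<'E'
from h import *
go(0,.3,.2); 
E
```

```text
time_s: 5.78
ee_pos: [0.5876, -0.0004, 0.2005]
eef_rot: [-1.759, 1.57, -3.139]
force: [0.7, 0.1, 0.9]
grip_width: 0.0003
t 5.78 tcp [ 0.5876 -0.0004  0.2005] press [0.0347 0.0178] F [0.6761 0.071  0.9126] w 0.000281763833580108
slide to 0 0.3 0.2 [ 0.0006 -0.0351 -0.2821]
```

```bash
python3 -m creep '{"hand":[1,1,1,1,1,1,1,1,1,1,1,1],"slide":[[0,-0.003,-0.025],[0,-0.006,-0.05],[0,-0.009,-0.076],[0,-0.012,-0.102],[0,-0.015,-0.128],[0,-0.018,-0.154],[0,-0.021,-0.18],[0,-0.024,-0.206],[0,-0.027,-0.232],[0,-0.03,-0.258],[0,-0.033,-0.282],[0,-0.033,-0.282]],"spin":[0,0,0,0,0,0,0,0,0,0,0,0]}'; python3 - <<'E'
from h import *
go(0,.3,.043)
for n in ("top","scene","wrist"):
  c=ctrl.calibration(n);im=ctrl.camera(n)[:,:,::-1];cv2.imwrite(f"pics/{n}4.png",im)
  print(n,proj(c,world(0,.2585,.071)),proj(c,world(0,0,.045)))
  if n=="top": b=im[140:240,215:415]
  if n=="scene": b=im[150:280,150:310]
  if n!="wrist": cv2.imwrite(f"pics/{n}c4.png",cv2.resize(b,None,fx=4,fy=4,interpolation=cv2.INTER_CUBIC))
E
```

```text
time_s: 6.78
ee_pos: [0.5004, 0.2734, 0.2006]
eef_rot: [-1.915, 1.57, 2.993]
force: [-0.7, -0.5, 0.4]
grip_width: 0.0004
t 6.78 tcp [0.5004 0.2734 0.2006] press [0.0016 0.3032] F [-0.702  -0.4942  0.3739] w 0.0004427522836004943
slide to 0 0.3 0.043 [ 0.1576 -0.0015  0.0032]
top [244.2408 201.3855] [350.2473 183.5194]
scene [272.7208 239.1035] [198.1896 194.7287]
wrist [281.0838 244.561 ] [281.1041 413.512 ]
```

View pics/topc4.png

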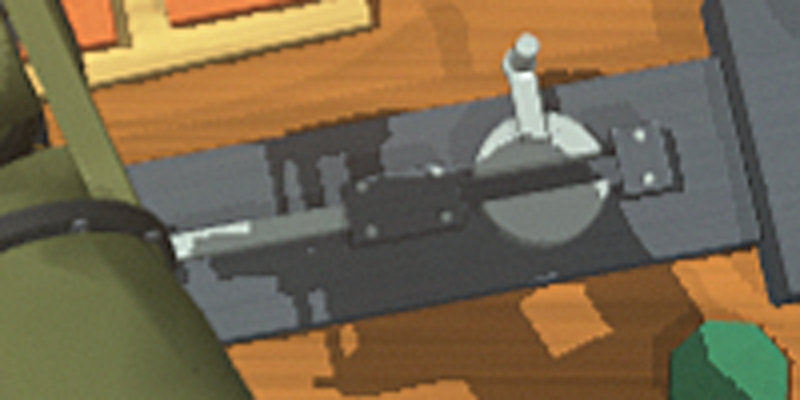

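View pics/scene4.png

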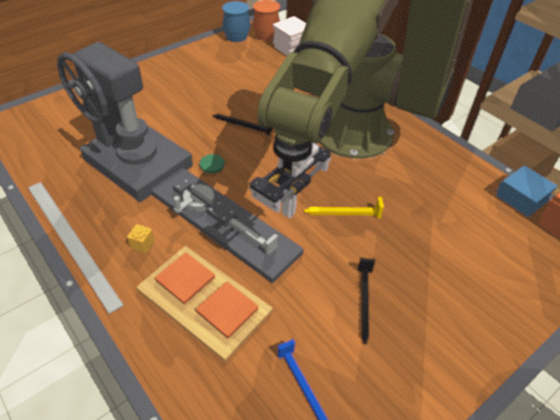

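View pics/wrist4.png

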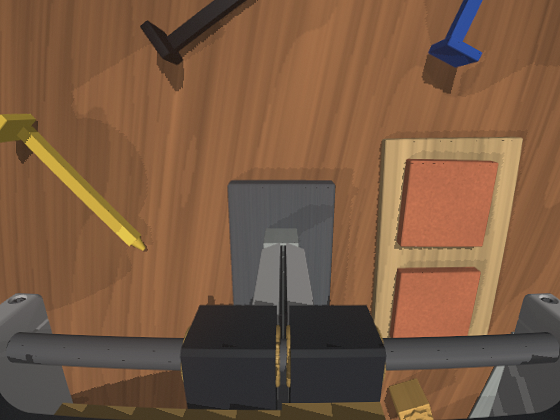

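The disc is unlocked from its old angle and its slot is in line with the guide. The plate's outer top edge is at wrist (281,246), as predicted at press y 0.2585. The fingers stand 36 mm behind it, so I'll descend.

```bash
python3 -m creep '{"hand":[1,1,1,1,1,1,1,1,1,1],"slide":[[0.02,-0.001,0],[0.04,-0.001,0],[0.06,-0.001,0],[0.08,-0.001,0],[0.1,-0.001,0],[0.12,-0.001,0],[0.138,-0.001,0],[0.15,-0.001,0],[0.157,-0.001,0],[0.157,-0.001,0]],"spin":[0,0,0,0,0,0,0,0,0,0]}'; python3 - <<'E'
from h import *
go(0,.138,.043)
im=ctrl.camera("scene")[:,:,::-1];cv2.imwrite("pics/s5.png",cv2.resize(im[150:280,150:310],None,fx=4,fy=4,interpolation=cv2.INTER_CUBIC))
im=ctrl.camera("wrist")[:,:,::-1];cv2.imwrite("pics/w5.png",im)
E
```

```text
time_s: 7.77
ee_pos: [0.5005, 0.2694, 0.0433]
eef_rot: [-1.309, 1.569, -2.688]
force: [-0.1, -0.7, -0.7]
grip_width: 0.0005
t 7.77 tcp [0.5005 0.2694 0.0433] press [0.001  0.2993] F [-0.1275 -0.7411 -0.665 ] w 0.0004929963722006265
slide to 0 0.138 0.043 [ 0.0003 -0.0009  0.1613]
```

View pics/s5.png

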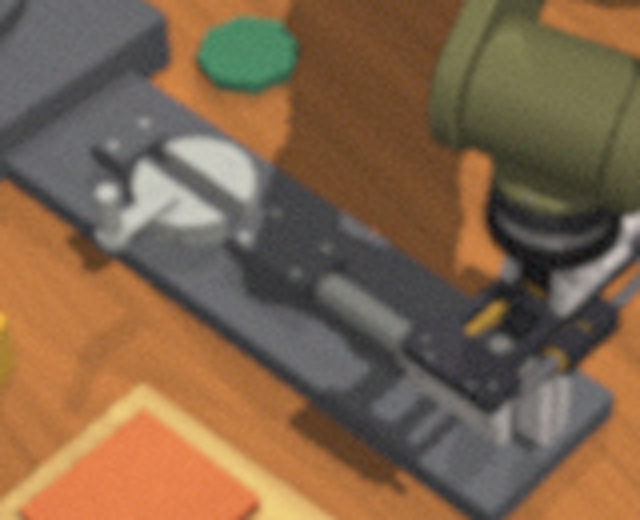

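View pics/w5.png

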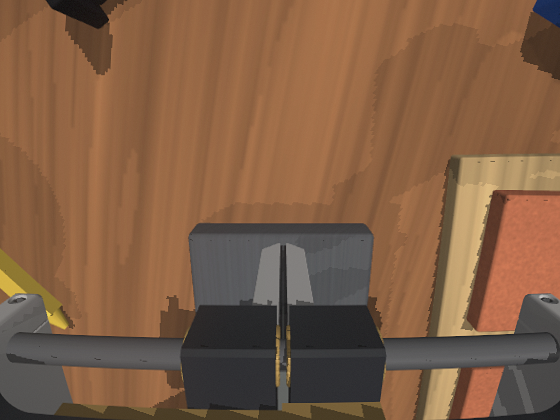

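```bash
python3 -m creep '{"hand":[1,1,1,1,1,1,1,1,1,1,1,1],"slide":[[0,-0.001,0.01],[0,-0.001,0.02],[0,-0.001,0.026],[0,-0.001,0.03],[0,-0.001,0.033],[0,-0.001,0.036],[0,-0.001,0.039],[0,-0.001,0.042],[0,-0.001,0.045],[0,-0.001,0.048],[0,-0.001,0.051],[0,-0.001,0.054]],"spin":[0,0,0,0,0,0,0,0,0,0,0,0]}';  python3 -m creep '{"hand":[1,1,1,1,1,1],"slide":[[0,0,0.003],[0,0,0.006],[0,0,0.009],[0,0,0.012],[0,0,0.015],[0,0,0.018]],"spin":[0,0,0,0,0,0]}'; python3 - <<'E'
from h import *
go(0,.138,.043)
im=ctrl.camera("scene")[:,:,::-1];cv2.imwrite("pics/s6.png",cv2.resize(im[150:280,150:310],None,fx=4,fy=4,interpolation=cv2.INTER_CUBIC))
im=ctrl.camera("top")[:,:,::-1];cv2.imwrite("pics/t6.png",cv2.resize(im[140:240,215:415],None,fx=4,fy=4,interpolation=cv2.INTER_CUBIC))
E
```

```text
time_s: 8.87
ee_pos: [0.5102, 0.2169, 0.0444]
eef_rot: [-2.664, 1.571, 2.242]
force: [-0.6, 2.9, 1.7]
grip_width: 0.0006
time_s: 9.37
ee_pos: [0.5136, 0.1992, 0.0444]
eef_rot: [-0.922, 1.571, -2.3]
force: [-1.0, 2.2, 2.3]
grip_width: 0.0006
t 9.37 tcp [0.5136 0.1992 0.0444] press [0.0004 0.2278] F [-0.9687  2.2221  2.27  ] w 0.0005925533952756177
slide to 0 0.138 0.043 [ 0.0014 -0.0004  0.0898]
```

View pics/s6.png

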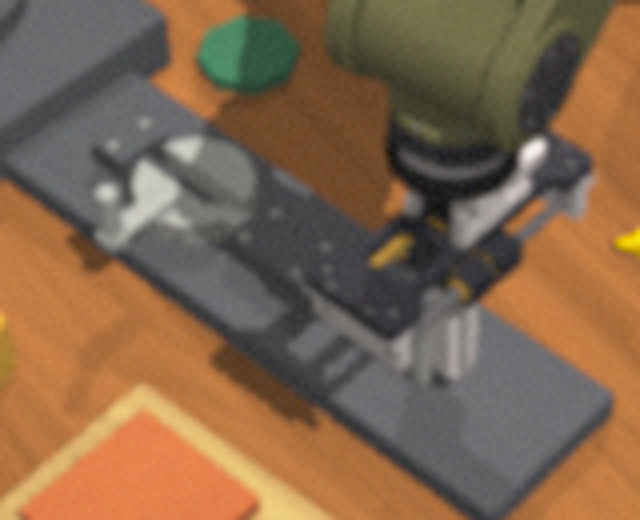

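View pics/t6.png

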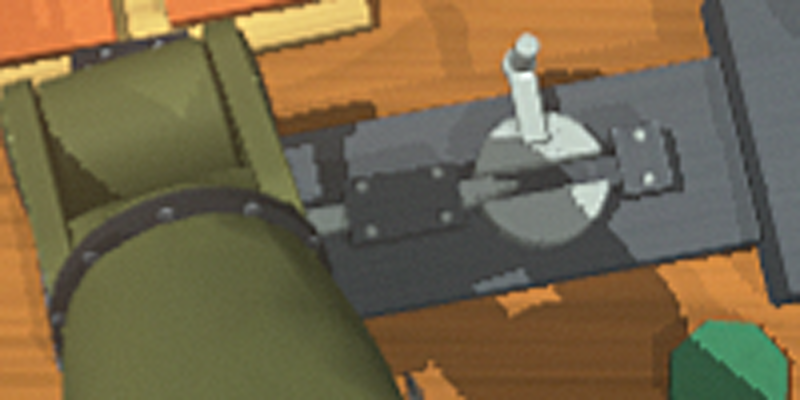

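The nose is entering the slot at top-crop (518,185) with about 3 N of push. Carry on.

```bash
python3 -m creep '{"hand":[1,1,1,1,1,1,1,1,1,1,1,1],"slide":[[0,0,0.003],[0,0,0.006],[0,0,0.009],[0,0,0.012],[0,0,0.015],[0,0,0.018],[0,0,0.021],[0,0,0.024],[0,0,0.027],[0,0,0.03],[0,0,0.033],[0,0,0.036]],"spin":[0,0,0,0,0,0,0,0,0,0,0,0]}'; python3 - <<'E'
from h import *
go(0,.138,.043)
im=ctrl.camera("top")[:,:,::-1];cv2.imwrite("pics/t7.png",cv2.resize(im[140:240,215:415],None,fx=4,fy=4,interpolation=cv2.INTER_CUBIC))
E
```

```text
time_s: 10.47
ee_pos: [0.5205, 0.1638, 0.0444]
eef_rot: [-1.105, 1.571, -2.482]
force: [0.2, -0.0, -1.1]
grip_width: 0.0004
t 10.47 tcp [0.5205 0.1638 0.0444] press [0.0004 0.1918] F [ 0.2172 -0.0135 -1.0685] w 0.0003848173831087205
slide to 0 0.138 0.043 [ 0.0014 -0.0004  0.0538]
```

View pics/t7.png

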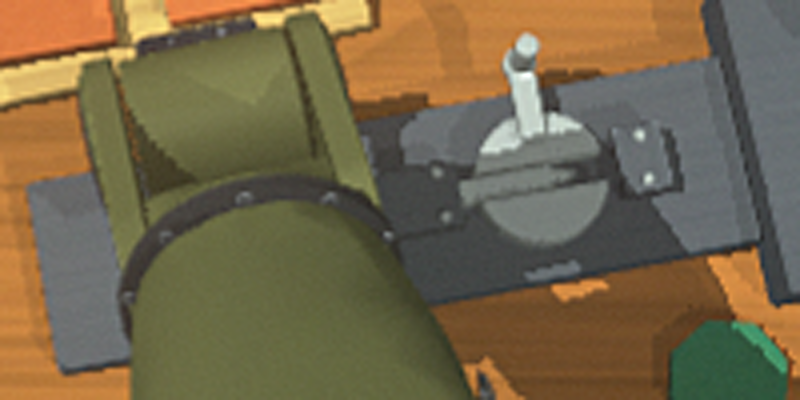

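```bash
python3 -m creep '{"hand":[1,1,1,1,1,1,1,1,1,1,1,1],"slide":[[0,0,0.003],[0,0,0.006],[0,0,0.009],[0,0,0.012],[0,0,0.015],[0,0,0.018],[0,0,0.021],[0,0,0.024],[0,0,0.027],[0,0,0.03],[0,0,0.033],[0,0,0.036]],"spin":[0,0,0,0,0,0,0,0,0,0,0,0]}'; python3 - <<'E'
from h import *
go(0,.138,.043)
im=ctrl.camera("top")[:,:,::-1];cv2.imwrite("pics/t8.png",cv2.resize(im[140:240,215:415],None,fx=4,fy=4,interpolation=cv2.INTER_CUBIC))
E
```

```text
time_s: 11.52
ee_pos: [0.5275, 0.1285, 0.0445]
eef_rot: [1.609, 1.571, 0.231]
force: [-0.4, 0.8, 1.0]
grip_width: 0.0006
t 11.52 tcp [0.5275 0.1285 0.0445] press [0.0004 0.1558] F [-0.391   0.8341  0.9747] w 0.000609024851323423
slide to 0 0.138 0.043 [ 0.0015 -0.0004  0.0178]
```

View pics/t8.png

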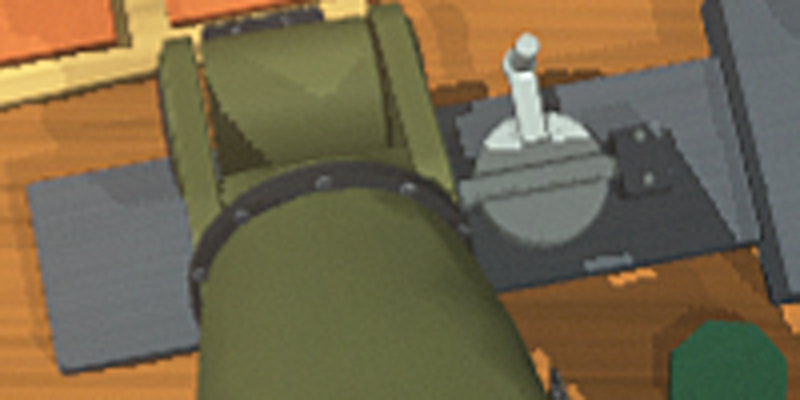

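The nose has entered the keeper, with 18 mm left nominally. I'll go 13 mm, then continue in small steps watching the force.

```bash
python3 -m creep '{"hand":[1,1,1,1,1,1,1],"slide":[[0,0,0.002],[0,0,0.004],[0,0,0.006],[0,0,0.008],[0,0,0.01],[0,0,0.012],[0,0,0.013]],"spin":[0,0,0,0,0,0,0]}'; python3 -m creep '{"hand":[1,1,1],"slide":[[0,0,0.0005],[0,0,0.001],[0,0,0.001]],"spin":[0,0,0]}';python3 - <<'E'
from h import *
go(0,.138,.043)
E
```

```text
time_s: 12.15
ee_pos: [0.53, 0.1158, 0.0445]
eef_rot: [1.361, 1.571, -0.017]
force: [-0.1, 1.8, 0.1]
grip_width: 0.0005
time_s: 12.4
ee_pos: [0.5301, 0.115, 0.0445]
eef_rot: [0.726, 1.571, -0.651]
force: [0.4, 0.6, 0.9]
grip_width: 0.0002
t 12.4 tcp [0.5301 0.115  0.0445] press [0.0004 0.142 ] F [0.3555 0.6253 0.8755] w 0.00024760256845951165
slide to 0 0.138 0.043 [ 0.0015 -0.0004  0.004 ]
```

```bash
python3 -m creep '{"hand":[1,1,1],"slide":[[0,0,0.0005],[0,0,0.001],[0,0,0.001]],"spin":[0,0,0]}';python3 - <<'E'
from h import *
go(0,.138,.043)
E
```

```text
time_s: 12.65
ee_pos: [0.5303, 0.114, 0.0444]
eef_rot: [-1.057, 1.571, -2.435]
force: [0.2, 1.4, 0.8]
grip_width: 0.0002
t 12.65 tcp [0.5303 0.114  0.0444] press [0.0004 0.1411] F [0.1867 1.3818 0.7986] w 0.00022674296464265551
slide to 0 0.138 0.043 [ 0.0014 -0.0004  0.0031]
```

```bash
python3 -m creep '{"hand":[1,1,1],"slide":[[0,0,0.0005],[0,0,0.001],[0,0,0.001]],"spin":[0,0,0]}'
```

```text
time_s: 12.9
ee_pos: [0.5305, 0.113, 0.0445]
eef_rot: [0.731, 1.571, -0.646]
force: [-0.3, 0.8, 0.7]
grip_width: 0.0005
```

```bash
python3 -m creep '{"hand":[1,1,1],"slide":[[0,0,0.0005],[0,0,0.001],[0,0,0.001]],"spin":[0,0,0]}'
```

```text
time_s: 13.15
ee_pos: [0.5305, 0.1129, 0.0445]
eef_rot: [3.122, 1.57, 1.745]
force: [-0.7, 8.5, 0.8]
grip_width: 0.0004
```

```bash
python3 -m creep '{"hand":[1,1,1],"slide":[[0,0,0.0003],[0,0,0.0005],[0,0,0.0005]],"spin":[0,0,0]}'
```

```text
time_s: 13.4
ee_pos: [0.5305, 0.1129, 0.0445]
eef_rot: [3.111, 1.569, 1.734]
force: [-3.7, 12.3, 0.5]
grip_width: 0.0003
```

The TCP has stopped and the force rose from 1 to 12 N, so it has hit the stop. I'll back off, lift and move well clear to check.

```bash
python3 -m creep '{"hand":[1,1,1,1,1,1,1,1,1,1,1,1],"slide":[[0,0,-0.004],[0,0,-0.012],[0,0,-0.024],[0,0,-0.04],[-0.01,0,-0.055],[-0.03,0,-0.065],[-0.055,0,-0.07],[-0.08,0,-0.07],[-0.105,0,-0.07],[-0.13,0,-0.07],[-0.15,0,-0.075],[-0.16,0,-0.09]],"spin":[0,0,0,0,0,0,0,0,0,0,0,0]}'; python3 -m creep '{"hand":[1,1,1,1,1,1,1,1],"slide":[[0,-0.01,-0.02],[0,-0.02,-0.045],[0,-0.03,-0.07],[0,-0.04,-0.1],[0,-0.05,-0.13],[0,-0.06,-0.16],[0,-0.07,-0.18],[0,-0.07,-0.18]],"spin":[0,0,0,0,0,0,0,0]}'; python3 - <<'E'
from h import *
st()
im=ctrl.camera("top")[:,:,::-1];cv2.imwrite("pics/top9.png",im);cv2.imwrite("pics/t9.png",cv2.resize(im[140:240,215:415],None,fx=4,fy=4,interpolation=cv2.INTER_CUBIC))
im=ctrl.camera("scene")[:,:,::-1];cv2.imwrite("pics/scene9.png",im);cv2.imwrite("pics/s9.png",cv2.resize(im[150:280,150:310],None,fx=4.5,fy=4.5,interpolation=cv2.INTER_CUBIC))
E
```

```text
time_s: 14.4
ee_pos: [0.5141, 0.2, 0.2073]
eef_rot: [1.539, 1.567, 0.16]
force: [-0.4, -0.3, -0.4]
grip_width: 0.0005
time_s: 15.07
ee_pos: [0.4075, 0.3663, 0.2043]
eef_rot: [-2.106, 1.57, 2.803]
force: [-0.3, -0.1, -0.2]
grip_width: 0.0009
t 15.07 tcp [0.4075 0.3663 0.2043] press [-0.0716  0.4123] F [-0.3384 -0.0684 -0.1753] w 0.0008895252051025991
```

View pics/t9.png

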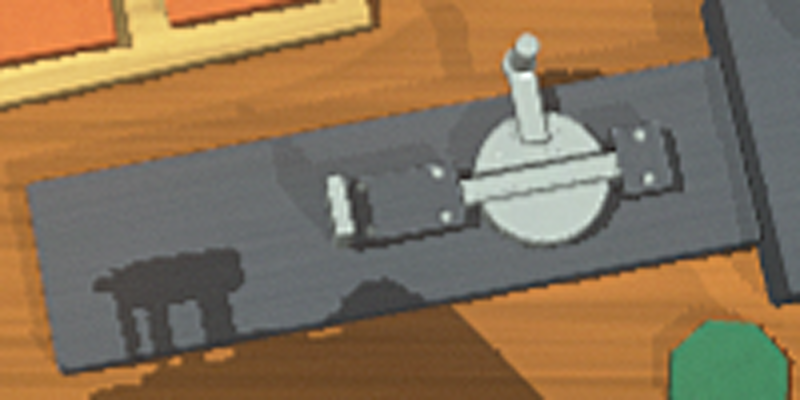

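View pics/s9.png

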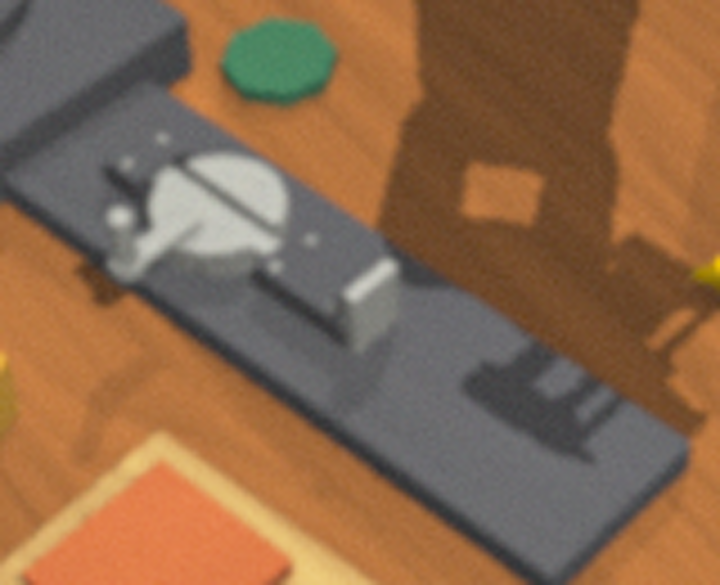

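View pics/top9.png

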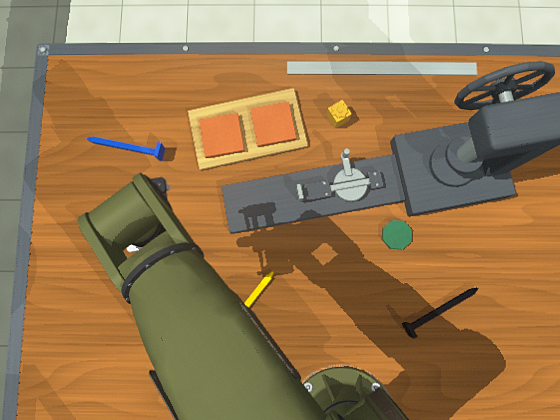

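```bash
python3 - <<'E'
from h import *
T=ctrl.calibration("top");S=ctrl.calibration("scene")
t=lambda x,y:((x+.5)/4-.5+215,(y+.5)/4-.5+140)
s=lambda x,y:((x+.5)/4.5-.5+150,(y+.5)/4.5-.5+150)
for n,a,b in [("plate -x",t(347,237),s(391,266)),("plate +x",t(336,178),s(347,299)),("screw c",t(437,172),s(275,266)),("screw d",t(446,216),s(311,240))]:
    X,e=tri([ray(T,a),ray(S,b)]); print(n,press(X),X[2],e[0])
a=cv2.imread("pics/top0.png").astype(int);b=cv2.imread("pics/top9.png").astype(int)
d=np.abs(a-b).max(2)
for n,(x0,y0,x1,y1) in dict(blanks=(200,100,300,158),stamp=(325,95,355,127),oct=(380,217,415,250)).items(): print(n,(d[y0:y1,x0:x1]>40).sum())
w=ctrl.camera("wrist")[:,:,::-1];cv2.imwrite("pics/w9.png",w)
E
```

```text
plate -x [-0.018   0.1243] 0.0655539002125062 0.0010188696039377203
plate +x [0.0176 0.1242] 0.06766338463749287 0.000677490280801731
screw c [0.0142 0.0621] 0.04677445232900242 0.00046558047686583333
screw d [-0.0137  0.0627] 0.04680616147225266 8.301739444227503e-07
blanks 0
stamp 0
oct 0
```

The plate's mid-thickness is at press y 0.124 (home is 0.125), the nose is in the keeper, and the bystanders are unchanged. Handing in.

```bash
python3 - <<'E'
from h import *
st(); print(ctrl.hand_in())
E
```

```text
t 15.22 tcp [0.41   0.3632 0.2044] press [-0.0698  0.4087] F [0.3249 0.125  0.1291] w 0.0005123787001552461
the job is handed in; nothing more can be done
None
```

The press is locked. I pushed the disc's post round with the shut fingertips until the slot lined up, then pushed the steel bar by its end plate through the disc and into the keeper until it hit the stop. I handed in at 15.2 s with the hand clear.

- **Disc:** the wrist view showed the slot within about 0.01 rad of the bar's path before I pushed the bar.
- **Bar:** it slid at no more than about 4 N in the readings between moves. At the stop the tool halted and the force rose to about 13 N, slightly above the suggested 5 to 10 N.
- **Home position:** triangulating the plate from the top and scene views put its middle at press y 0.124 m, against 0.125 m when fully home. The tool's own stopping point read 1.8 mm short of home, which is within the 2 mm calibration error. The top view shows the bar right through the slot and into the keeper.
- **Bystanders:** the top pictures from before and after show no change around the tile blanks, the octagon and the stamp.

No check failed.

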